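Finish the carton layer and hold the shelf lift up

ROBOT

A 6-joint arm with a two-finger parallel gripper is mounted at the origin on the work surface. World frame = base frame: x ahead of the robot, y to its left, z up, the work surface at z = 0. Lengths are in m, angles in rad, forces in N, time in s.
With the tool pointing down it reaches from about 0.325 to 0.75 m from the base axis. Payload 7.6 kg.
Tool frame: the origin (TCP) lies at the very end of the fingers, on their centre line; the grasp point (between the pads) lies 19 mm behind it; z points along the fingers, y is the line along which they close (so a half turn about z gives the same grasp; the last joint's range is limited). The gripper opens to 85 mm and grips with 20 to 120 N. Pads are 22 mm wide; open, the fingers measure 114 mm over their backs; the gripper's body (76 mm by 85 mm) begins 54 mm behind the grasp point. The pads swing forward as they close: fully open they stand 13 mm farther back than shut.
Start: joints at [1.24, 0.052, 1.401, -0, 1.689, -0.07], TCP at [0.135, 0.507, 0.231] pointing down, gripper open.
Joint ranges: [-2.9, 2.9], [-0.91, 2.17], [0.12, 2.37], [-1.06, 4.2], [0.26, 2.73], [-2.93, 2.93]. Speed limits (rad/s): [2.57, 2.57, 3.01, 3.14, 3.14, 3.14].

INTERFACE

Orientations are given as a rotation vector (axis times angle).
In Python, from plant import robot gives the robot as it stands. The module is installed in compiled form; this text tells all that it offers.
- The arm moves only by the tool step_arm, never from a script. Its argument "plan" is a list of rows, each an object of numbers: "dx", "dy", "dz": the shift along the tool's x, y, z in m; "yaw": the turn about the tool's z in rad. In form: [{"dx": .., "dy": .., "dz": .., "yaw": ..}, ...]. A call has 1 to 10 rows; each row is the pose to reach, as a shift and turn from the pose commanded when the call began, along the tool's axes at that moment; what a row does not reach only later rows make up. A row lasts 1/12 s, in which the tool goes at most 41.7 mm and 7.16 degrees, less where a joint would pass 70% of its speed; a pose out of reach is approached as far as the arm can. A call with a gripper value outside its range is refused whole. "gripper" is the finger opening in m, from 0 to 0.0854, set as the call begins (left out, the last holds). The fingers move at their own pace and stop on an object; "grip_force" is the grip in N (left out, the last holds). Time passes only in rows, so rows that repeat a pose let the fingers close. It gives the time, the measured TCP pose, the force, the opening and the grip force at its end, in the units of the state.
- robot.read_state(): the state, without advancing time (a new reading comes with each control period).
- robot.capture(name): name is "side" or "top" or "wrist"; returns a dict with "img" (420x560x3 uint8, blue, green, red), "vfov" (degrees; the focal length in pixels is half the picture's height over the tangent of half this angle, whatever the lens; pixels are square), "cx", "cy" (the principal point, pixels), "T" (4x4, takes a point from camera to world coordinates); the wrist camera has in their place "hand_eye" (4x4, takes a point from camera to tool coordinates, whose origin is the TCP and whose axes are the flange's). Camera axes: x right, y down, z forward; pixel columns grow to the right and rows downward; lengths in m; the calibration is good to about 2 mm. A picture is of the moment at which its call begins: read the wrist's pose just before it. There is no depth.
- robot.finish_job(): hands the job in; it is judged then, once.
The state is a dict: "time_s": time; "joint_positions": joint angles; "dq": joint speeds; "joint_torque": joint torques, N m; "ee_pos": TCP position; "tcp_rot": TCP orientation; "force": force on the tool from outside, world axes, zero at the start; "torque": the same for the moment, N m; "finger_gap": finger opening in m; "finger_force": force on a finger pad.
Only numpy, scipy, OpenCV 4.12 (cv2) and the standard library are available. Lean on these libraries where they do the work, as an engineer would, in place of code of your own. Each camera call takes 0.05 s, during which the arm holds its last target. There are 200 camera calls.

TASK

Finish the pinwheel layer on the shelf lift's plywood slab: lay the two loose cartons flat into its two empty places, each along the slab's edge with its long side square to the two cartons already there, leaving those in their places. Then press the lift's lever down past its first two clicks to the third, so that the slab rises with the whole layer, and keep holding it down there against its spring: the program finishes while holding the lever. Leave the tins and jars around alone.

Things in the scene. Friction and masses are not known exactly. Their poses are not given: they have to be found in the camera images.
- lift: Small shelf lift fixed to the counter: grey deck 200 (x) x 345 (y) x 18 mm high, a square plywood slab over its origin, a hand lever at its -y side. Origin on the counter under the slab's centre; x points away from the robot (turned a little, differently each time), y to its left, z up. The directions of slab, slots and lever are this frame's.
- slab_center (a point): Centre of the top face of the plywood slab, 190 x 190 x 18 mm, top 40 mm above the counter while the lever is up; the slab rises 40 mm per rad of lever (23 mm at the third click) and carries the cartons. Its axes are parallel to the lift's.
- carton_1: Loose plain cardboard carton, 120 (its x) x 45 (y) x 40 mm (z), 80 to 170 g, lying flat on the counter; origin at the centre of its underside. To be packed. Which end is which does not matter.
- carton_2: Second loose carton to be packed, same as carton_1, elsewhere on the counter; the two are interchangeable.
- carton_3: Identical carton already in the layer, lying in slot_a, long side along the lift's x.
- carton_4: Identical carton already in the layer, lying in slot_c, long side along the lift's x.
- slot_a (a point): Place of an already packed carton's underside centre on the slab top: 26 mm to -x and 63.5 mm to -y of the slab centre, long side along x.
- slot_b (a point): Empty place, for a carton's underside centre: 63.5 mm to +x and 26 mm to -y of the slab centre, long side along the lift's y. The four places form a pinwheel 172 mm square with 7 mm gaps and an open hole 82 mm square in the middle; a carton gripped across its 45 mm width, 12 to 26 mm off its centre towards the hole's middle, leaves the inner finger room in the hole.
- slot_c (a point): Place of the other packed carton: 26 mm to +x and 63.5 mm to +y of the slab centre, long side along x.
- slot_d (a point): The other empty place: 63.5 mm to -x and 26 mm to +y of the slab centre, long side along the lift's y.
- lever (a joint): Lever angle, rad: 0 up at rest, growing as its bar is pressed down; clicks (brass studs on the plate beside it mark rest and clicks) at 0.19, 0.38 and 0.57, stop at 0.61. Spring and load drive it back to 0 from everywhere when let go. With the layer loaded it takes some 3 to 12 N at the bar.
- lever_bar (a point): Centre of the black round cross bar at the lever's free end, diameter 24, 46 mm long along the lift's y. Hinge 70 mm to +x, 190 mm to -y of the lift's origin, 85 mm high, axis along y; bar 140 mm from it on the robot's side, 0.33 rad above level at rest (130 mm high), 0.24 rad below level at the third click (52 mm high). Press from above; it goes down 80 mm.
- spice_1: Bystander: small glass spice jar, diameter 46, height about 95 mm; origin under its centre. Leave it alone.
- spice_2: Bystander: small glass spice jar, diameter 46, height about 95 mm; origin under its centre. Leave it alone.
- can_1: Bystander: food tin, diameter 74, height 110 mm; origin under its centre. Leave it alone.
- can_2: Bystander: food tin, diameter 66, height 100 mm; origin under its centre. Leave it alone.
- jar_1: Bystander: glass jar, diameter 70, height about 120 mm; origin under its centre. Leave it alone.
- salt: Bystander: round salt tin, diameter 60, height 100 mm; origin under its centre. Leave it alone.
Mind the look-alikes: they are no part of the job. Leave any turquoise look-alike of the carton_1 alone.

How it is judged:
On the way, in this order (a step that is already met when the one before it is completed fails the run):
1. all four cartons lie in the pinwheel on the slab, let go, while the lever is still up (horizontal distance between carton_3 and slot_a below 0.012 m and angle between the x axis of each of carton_3, carton_4 and the x axis of slab_center, either way round below 0.15 rad and z of carton_3 in the frame of slab_center between -0.006 and 0.006 m and angle between each of carton_3, carton_4's own z axis and vertical below 0.08 rad and linear speed of each of carton_3, carton_4 below 0.03 m/s and horizontal distance between carton_4 and slot_c below 0.012 m and z of carton_4 in the frame of slab_center between -0.006 and 0.006 m and ((horizontal distance between carton_1 and slot_b below 0.012 m and angle between the x axis of each of carton_1, carton_2 and the y axis of slab_center, either way round below 0.15 rad and z of carton_1 in the frame of slab_center between -0.006 and 0.006 m and angle between each of carton_1, carton_2's own z axis and vertical below 0.08 rad and linear speed of each of carton_1, carton_2 below 0.03 m/s and horizontal distance between carton_2 and slot_d below 0.012 m and z of carton_2 in the frame of slab_center between -0.006 and 0.006 m) or (horizontal distance between carton_1 and slot_d below 0.012 m and angle between the x axis of each of carton_1, carton_2 and the y axis of slab_center, either way round below 0.15 rad and z of carton_1 in the frame of slab_center between -0.006 and 0.006 m and angle between each of carton_1, carton_2's own z axis and vertical below 0.08 rad and linear speed of each of carton_1, carton_2 below 0.03 m/s and horizontal distance between carton_2 and slot_b below 0.012 m and z of carton_2 in the frame of slab_center between -0.006 and 0.006 m)) and contact force between each of the fingers, the arm and carton_1 below 0.3 N and contact force between each of the fingers, the arm and carton_2 below 0.3 N and contact force between each of the fingers, the arm and carton_3 below 0.3 N and contact force between each of the fingers, the arm and carton_4 below 0.3 N and value of joint lever below 0.08 rad), for 0.2 s.
2. the lever is pressed past its first click (value of joint lever above 0.29 rad).
3. the fingers hold the lever at its third click (value of joint lever above 0.53 rad and contact force between the fingers and lever above 2 N), for 0.3 s.
At the end, for the whole second after the job is handed in: The fingers press the lever with more than 2 N and holds it at the third click (more than 0.53 rad), the slab is up (top more than 58 mm above the counter), and all four cartons lie still and flat on it, untouched by the robot, each within 12 mm and 0.15 rad of its place in the pinwheel (all of step 3 and horizontal distance between carton_3 and slot_a below 0.012 m and angle between the x axis of each of carton_3, carton_4 and the x axis of slab_center, either way round below 0.15 rad and z of carton_3 in the frame of slab_center between -0.006 and 0.006 m and angle between each of carton_3, carton_4's own z axis and vertical below 0.08 rad and linear speed of each of carton_3, carton_4 below 0.03 m/s and horizontal distance between carton_4 and slot_c below 0.012 m and z of carton_4 in the frame of slab_center between -0.006 and 0.006 m and ((horizontal distance between carton_1 and slot_b below 0.012 m and angle between the x axis of each of carton_1, carton_2 and the y axis of slab_center, either way round below 0.15 rad and z of carton_1 in the frame of slab_center between -0.006 and 0.006 m and angle between each of carton_1, carton_2's own z axis and vertical below 0.08 rad and linear speed of each of carton_1, carton_2 below 0.03 m/s and horizontal distance between carton_2 and slot_d below 0.012 m and z of carton_2 in the frame of slab_center between -0.006 and 0.006 m) or (horizontal distance between carton_1 and slot_d below 0.012 m and angle between the x axis of each of carton_1, carton_2 and the y axis of slab_center, either way round below 0.15 rad and z of carton_1 in the frame of slab_center between -0.006 and 0.006 m and angle between each of carton_1, carton_2's own z axis and vertical below 0.08 rad and linear speed of each of carton_1, carton_2 below 0.03 m/s and horizontal distance between carton_2 and slot_b below 0.012 m and z of carton_2 in the frame of slab_center between -0.006 and 0.006 m)) and contact force between each of the fingers, the arm and carton_1 below 0.3 N and contact force between each of the fingers, the arm and carton_2 below 0.3 N and contact force between each of the fingers, the arm and carton_3 below 0.3 N and contact force between each of the fingers, the arm and carton_4 below 0.3 N and height (world z) of slab_center above 0.058 m); the arm keeps its last pose, push and grip.
It fails at once if a bystander is moved by more than 30 mm or tipped over (distance of any of spice_1, spice_2, can_1, can_2, jar_1, salt from where it was at the start of the episode above 0.03 m or angle between any of spice_1, spice_2, can_1, can_2, jar_1, salt's own z axis and vertical above 0.5 rad).
It also fails if it takes over 64 s, if anything falls off the work surface, if the arm or the gripper's body presses on something with over 40 N, if the wrist force passes 120 N, or if a joint passes its speed limit or range.

## Working session

There is one attempt and no reset: what is moved stays moved. The work goes in short steps, Python scripts to look and compute and a tool call to move; the robot and the scene stay as the last step left them, time stands still between calls to the robot, and variables do not carry over. Pictures are saved under pics/ and viewed, at most 10 in all, crops included, and the job is handed in when it is done.

Besides the shell and the picture viewer there is one more tool, called after ">>>" by a JSON object that holds its "api" and its "payload". step_arm: Moves the arm, as the interface text tells. Its arguments: {"type":"object","properties":{"plan":{"type":"array","items":{"type":"object","properties":{"dx":{"type":"number"},"dy":{"type":"number"},"dz":{"type":"number"},"yaw":{"type":"number"}}}},"gripper":{"type":"number"},"grip_force":{"type":"number"}},"required":["plan"]}

```bash
mkdir -p pics
cat > h.py <<'E'
import numpy as np, cv2
from scipy.spatial.transform import Rotation as R
from plant import robot
def cap(n):
    s=robot.read_state(); c=robot.capture(n)
    f=c['img'].shape[0]/2/np.tan(np.radians(c['vfov'])/2)
    if n=='wrist':
        T=np.eye(4);T[:3,:3]=R.from_rotvec(s['tcp_rot']).as_matrix();T[:3,3]=s['ee_pos'];T=T@np.array(c['hand_eye'])
    else: T=np.array(c['T'])
    return c['img'],(f,c['cx'],c['cy'],T)
def ray(K,p):
    f,cx,cy,T=K; p=np.atleast_2d(p).astype(float)
    d=np.c_[(p[:,0]-cx)/f,(p[:,1]-cy)/f,np.ones(len(p))]@T[:3,:3].T
    return T[:3,3],d
def plane(K,p,z):
    o,d=ray(K,p); return o+d*((z-o[2])/d[:,2])[:,None]
def proj(K,X):
    f,cx,cy,T=K; q=(np.atleast_2d(X)-T[:3,3])@T[:3,:3]
    return np.c_[cx+f*q[:,0]/q[:,2],cy+f*q[:,1]/q[:,2]]
E
python3 - <<'E'
from h import *
for n in ('top','side'):
    i,K=cap(n); cv2.imwrite(f'pics/{n}.png',i); np.save(f'pics/{n}.npy',i); print(n,K)
s=robot.read_state();print(s)
E
```

```text
top (np.float64(457.3895362502791), 276.13574434739184, 215.432418913407, array([[ 0.02468328, -0.98973382,  0.14077535,  0.32768119],
       [-0.99965946, -0.02562924, -0.00491035, -0.05783627],
       [ 0.00846791, -0.14060621, -0.99002939,  1.33533302],
       [ 0.        ,  0.        ,  0.        ,  1.        ]]))
side (np.float64(396.9469273884924), 279.56685666656546, 202.2411029993447, array([[ 0.73663702, -0.47365482,  0.48271836, -0.153159  ],
       [-0.67620244, -0.52723146,  0.51456511, -0.78102684],
       [ 0.01077807, -0.70546304, -0.70866475,  1.10576973],
       [ 0.        ,  0.        ,  0.        ,  1.        ]]))
{'time_s': 0.1, 'joint_positions': array([ 1.23971051e+00,  5.27780141e-02,  1.40166220e+00,  3.65071533e-06,
        1.68859435e+00, -7.02951345e-02]), 'dq': array([ 0.00059519, -0.00088883, -0.00296244, -0.00097864,  0.00114989,
       -0.00061536]), 'joint_torque': array([ 1.23952163e-03, -3.82582247e+01, -3.60987282e+01, -8.70726603e-05,
        4.71864259e-03, -2.34942370e-06]), 'ee_pos': array([0.13525169, 0.50698972, 0.23053474]), 'tcp_rot': array([-4.08450554e-01, -3.11463310e+00,  2.21814934e-03]), 'force': array([-0.18248266,  0.25676795,  0.42538842]), 'torque': array([ 0.01734184, -0.02357894, -0.02520951]), 'finger_force': 0.0, 'finger_gap': 0.08531677870675222}
```

View pics/top.png

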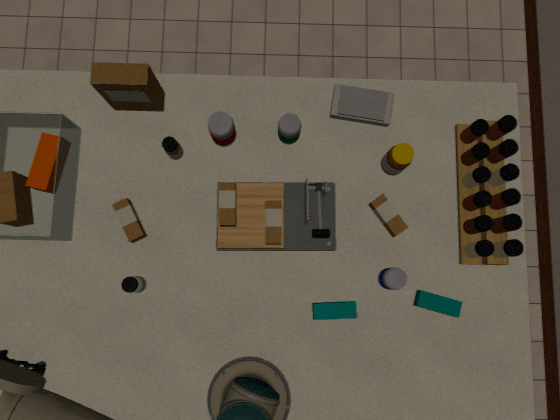

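View pics/side.png

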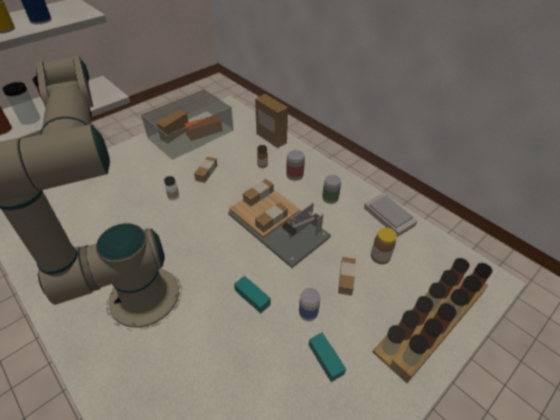

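Top view candidates: brown cartons with a white label are loose at (128,220) and (389,215), and packed at (227,204) and (274,222). The turquoise look-alikes are at (334,310) and (439,303). Other brown boxes, too large, are at (125,85) and (12,198). The lever bar is at (320,233). I choose the two brown loose ones and check them in a close crop.

Run:
```python
from h import *
i=np.load('pics/top.npy')
g=lambda a:np.clip(a.astype(float)*1.8,0,255).astype(np.uint8)
def c(x,y,w,h,W,H): return cv2.resize(g(i[y:y+h,x:x+w]),(W,H),interpolation=cv2.INTER_NEAREST)
a=c(205,170,140,90,700,450)
b=np.hstack([c(105,190,50,60,125,150),c(360,185,60,60,150,150),c(305,290,60,60,150,150),c(410,280,60,60,150,150),np.zeros((150,125,3),np.uint8)])
cv2.imwrite('pics/crop.png',np.vstack([a,b]))
h=cv2.cvtColor(i,cv2.COLOR_BGR2HSV)
for n,p in dict(carton=(120,207),lab=(125,213),c1b=(135,234),c2=(378,202),c2b=(400,230),lab2=(388,215),slab=(255,195),deck=(300,240),counter=(160,260),c3=(227,190),c3b=(227,220),bar=(320,234)).items(): print(n,i[p[1],p[0]],h[p[1],p[0]])
```

```text
carton [30 61 85] [ 17 165  85]
lab [ 89 103 112] [ 18  52 112]
c1b [32 63 86] [ 17 160  86]
c2 [29 59 84] [ 16 167  84]
c2b [35 64 87] [ 17 152  87]
lab2 [ 88 103 112] [ 19  55 112]
slab [ 50  77 101] [ 16 129 101]
deck [59 62 63] [23 16 63]
counter [ 97 112 120] [ 20  49 120]
c3 [ 63  87 101] [ 19  96 101]
c3b [30 60 85] [ 16 165  85]
bar [14 16 11] [78 80 16]
```

View pics/crop.png

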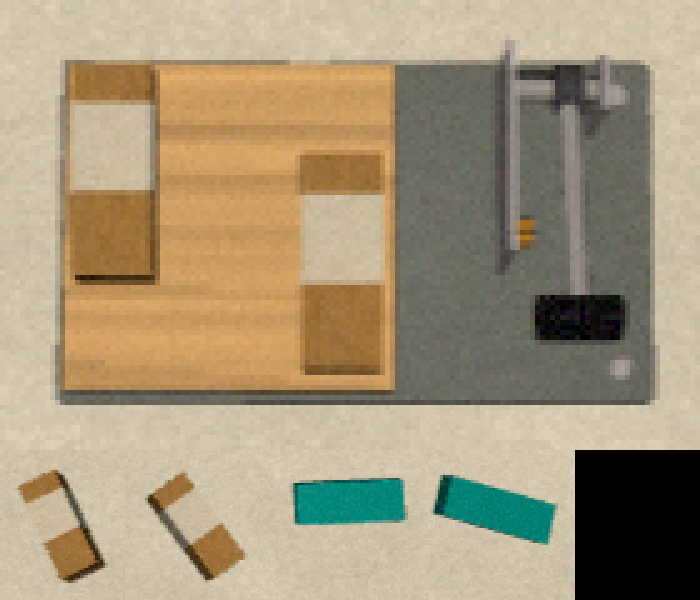

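The crop confirms two brown, white-labelled loose cartons, two packed cartons in the slab's left and right places, and plain turquoise blocks that I will avoid.

```bash
cat >> h.py <<'E'
def rects(img,K,z,vmin=70,smin=140,amin=15):
    h=cv2.cvtColor(img,cv2.COLOR_BGR2HSV)
    m=((abs(h[...,0].astype(int)-17)<5)&(h[...,1]>smin)&(h[...,2]>vmin)).astype(np.uint8)
    n,l,st,ce=cv2.connectedComponentsWithStats(m)
    return m,[(k,st[k],ce[k],plane(K,ce[k],z)[0]) for k in range(1,n) if st[k][4]>=amin],l
def fit(pts):
    c,s,a=cv2.minAreaRect((np.array(pts)[:,:2]*1000).astype(np.float32))
    if s[0]<s[1]: a-=90
    return np.round(c,1),np.round(sorted(s),1),(a+90)%180-90   # mm, long-axis angle deg
def tri(K1,p1,K2,p2):
    o1,d1=ray(K1,p1);o2,d2=ray(K2,p2)
    A=np.c_[d1[0],-d2[0]];t=np.linalg.lstsq(A,o2-o1,rcond=None)[0]
    a,b=o1+t[0]*d1[0],o2+t[1]*d2[0];return (a+b)/2,np.linalg.norm(a-b)
E
python3 - <<'E'
from h import *
for n in ('top','side'):
    i,K=cap(n); m,r,l=rects(i,K,.04)
    print(n)
    for k,st,ce,w in r:
        ys,xs=np.where(l==k); 
        print(st,np.round(ce,1),np.round(w,3))
    if n=='top':
        for box in ((100,190,60,60),(360,185,60,60),(215,180,22,52),(264,190,20,60)):
            x,y,w,h=box; ys,xs=np.where(m[y:y+h,x:x+w]); print(box,fit(plane(K,np.c_[xs+x,ys+y],.04 if x in(100,360) else .08)))
        hs=cv2.cvtColor(i,cv2.COLOR_BGR2HSV).astype(int)
        # slab right edge and top edge columns; deck edges; bar; bystanders
        s=((hs[...,1]>90)&(hs[...,2]>85)).astype(np.uint8)
        s[:, :238]=0; s[:,290:]=0; s[:175]=0;s[255:]=0
        ys,xs=np.where(s>0)
        e=[(xs[ys==y].max()+.5,y) for y in range(188,245)]; q=plane(K,e,.04); print('slab -y edge',np.polyfit(q[:,0],q[:,1],1),q[:,0].mean())
        e=[(x,ys[xs==x].min()-.5) for x in range(240,280)]; q=plane(K,e,.04); print('slab +x edge',np.polyfit(q[:,1],q[:,0],1),q[:,1].mean())
        b=(hs[...,2]<30).astype(np.uint8);b[:, :305]=0;b[:,340:]=0;b[:225]=0;b[245:]=0
        ys,xs=np.where(b);print('bar',fit(plane(K,np.c_[xs,ys],.13)))
        for nm,p,z in (('sp',(171,143),.095),('sp2',(129,285),.095),('can',(221,121),.11),('can2',(289,121),.1),('jar',(401,153),.12),('salt',(394,278),.1)): print(nm,plane(K,p,z))
E
```

```text
top
[  91   63   57   22 1167] [118.9  73.4] [0.928 0.415 0.04 ]
[487 121  10   5  29] [490.9 122.3] [ 0.806 -0.692  0.04 ]
[ 457  124   25  140 1265] [466.  197.3] [ 0.579 -0.611  0.04 ]
[482 135  20  14 126] [491.  141.4] [ 0.748 -0.69   0.04 ]
[484 158  20  14 138] [492.7 164.7] [ 0.678 -0.692  0.04 ]
[  0 171  17  52 718] [  6.8 197.5] [0.544 0.708 0.04 ]
[219 183  18   7 115] [227.  185.9] [0.594 0.079 0.04 ]
[484 182  21  13 148] [493.8 188.4] [ 0.607 -0.693  0.04 ]
[371 195  16  13  99] [378.6 200.7] [ 0.562 -0.358  0.04 ]
[113 198  16  13 102] [120.6 204. ] [0.533 0.382 0.04 ]
[264 200  19   8 125] [273.  203.9] [ 0.545 -0.054  0.04 ]
[485 206  21  13 168] [494.5 212.2] [ 0.538 -0.692  0.04 ]
[218 209  19  17 259] [226.5 216.5] [0.505 0.077 0.04 ]
[387 215  20  20 217] [396.5 224.7] [ 0.494 -0.409  0.04 ]
[123 221  20  20 242] [132.8 230.6] [0.458 0.341 0.04 ]
[264 227  19  17 283] [273.1 234.8] [ 0.456 -0.057  0.04 ]
[486 230  21  13 181] [495.4 236.4] [ 0.468 -0.691  0.04 ]
[487 255  21   9 141] [496.4 260. ] [ 0.401 -0.691  0.04 ]
(100, 190, 60, 60) (array([490.2, 358.7]), array([ 43. , 117.5]), 28.191295623779297)
(360, 185, 60, 60) (array([ 523.2, -386.6]), array([ 42.6, 116.6]), 35.81144332885742)
(215, 180, 22, 52) (array([529.6,  72.3]), array([ 49.7, 129.4]), 1.5187971591949463)
(264, 190, 20, 60) (array([498.1, -55.7]), array([ 50. , 159.4]), 1.6281598806381226)
slab -y edge [ 0.02242612 -0.09681464] 0.5110173205070355
slab +x edge [-0.02652394  0.60633046] -0.013846629427143839
bar (array([ 455.1, -182.5]), array([21.3, 45.3]), -88.53980886936188)
sp [[0.70096237 0.2349834  0.095     ]]
sp2 [[0.3060328  0.32469136 0.095     ]]
can [[0.76346735 0.0961351  0.11      ]]
can2 [[ 0.7723179 -0.0934972  0.1      ]]
jar [[ 0.68230781 -0.40205113  0.12      ]]
salt [[ 0.34209126 -0.3841458   0.1       ]]
side
```

```bash
cat >> h.py <<'E'
def go(x,y,z,deg):
    s=robot.read_state();M=R.from_rotvec(s['tcp_rot']).as_matrix()
    d=M.T@(np.array([x,y,z])-s['ee_pos'])
    cl=np.degrees(np.arctan2(M[1,1],M[0,1])); yaw=np.radians(cl-deg)
    print('t',s['time_s'],'pos',np.round(s['ee_pos'],4),'cl',round(cl,2),'tilt',np.round(M[:,2],4),'-> d',np.round(d,4),'yaw',round(yaw,4),'rows',np.linalg.norm(d)/.0417,abs(yaw)/.125)
E
python3 -c "
from h import *
go(.474,.3505,.2,-61.8)"
```

```text
t 0.2 pos [0.1353 0.5071 0.2308] cl 75.06 tilt [-3.e-04 -9.e-04 -1.e+00] -> d [-0.3676 -0.0639  0.0308] yaw 2.3886 rows 8.978953469996865 19.10893118723259
```

>>> {"api": "step_arm", "payload": {"plan": [{"dx": -0.368, "dy": -0.064, "dz": 0.03, "yaw": 1.2}, {"dx": -0.368, "dy": -0.064, "dz": 0.03, "yaw": 1.2}, {"dx": -0.368, "dy": -0.064, "dz": 0.03, "yaw": 1.2}, {"dx": -0.368, "dy": -0.064, "dz": 0.03, "yaw": 1.2}, {"dx": -0.368, "dy": -0.064, "dz": 0.03, "yaw": 1.2}, {"dx": -0.368, "dy": -0.064, "dz": 0.03, "yaw": 1.2}, {"dx": -0.368, "dy": -0.064, "dz": 0.03, "yaw": 1.2}, {"dx": -0.368, "dy": -0.064, "dz": 0.03, "yaw": 1.2}, {"dx": -0.368, "dy": -0.064, "dz": 0.03, "yaw": 1.2}, {"dx": -0.368, "dy": -0.064, "dz": 0.03, "yaw": 1.2}], "gripper": 0.085, "grip_force": 40}}

```text
time_s: 1.03
ee_pos: [0.4793, 0.3462, 0.1992]
tcp_rot: [2.11, 2.326, -0.004]
force: [-0.4, 0.0, 0.0]
finger_gap: 0.085
finger_force: 0.0
```

```bash
python3 -c "
from h import *
go(.474,.3505,.2,-61.8)"
```

```text
t 1.0333 pos [0.4793 0.3462 0.1992] cl 5.57 tilt [-6.0e-04 -2.8e-03 -1.0e+00] -> d [ 0.0047 -0.0049 -0.0008] yaw 1.1758 rows 0.16403795057210227 9.406039867436888
```

>>> {"api": "step_arm", "payload": {"plan": [{"yaw": 1.189}, {"yaw": 1.189}, {"yaw": 1.189}, {"yaw": 1.189}, {"yaw": 1.189}, {"yaw": 1.189}, {"yaw": 1.189}, {"yaw": 1.189}, {"yaw": 1.189}, {"yaw": 1.189}]}}

```text
validation failed for argument at $.pl...
```

Run:
```python
from h import *
go(.474,.3505,.2,-61.8)
i,K=cap('wrist'); np.save('pics/w1.npy',i); cv2.imwrite('pics/w1.png',np.clip(i*1.5,0,255).astype(np.uint8))
print(K[3]); h=np.radians(28.2);u=np.array([np.cos(h),np.sin(h)]);v=np.array([-u[1],u[0]])
print(proj(K,[np.r_[np.array([.4902,.3587])+a*.06*u+b*.0225*v,.04] for a in(-1,1) for b in (-1,1)]))
```

```text
t 1.0333 pos [0.4793 0.3462 0.1992] cl 5.57 tilt [-6.0e-04 -2.8e-03 -1.0e+00] -> d [ 0.0047 -0.0049 -0.0008] yaw 1.1758 rows 0.16403795057210227 9.406039867436888
[[ 9.95289050e-01  9.25843985e-02  2.87721277e-02  4.70838558e-01]
 [ 9.69503916e-02 -9.48682418e-01 -3.01002145e-01  4.23070098e-01]
 [-5.72490946e-04  3.02373609e-01 -9.53189317e-01  3.40584099e-01]
 [ 0.00000000e+00  0.00000000e+00  0.00000000e+00  1.00000000e+00]]
[[240.06004619 228.3036356 ]
 [218.50521096 183.1333504 ]
 [367.07856707 177.86068481]
 [349.92971879 128.36998305]]
```

View pics/w1.png

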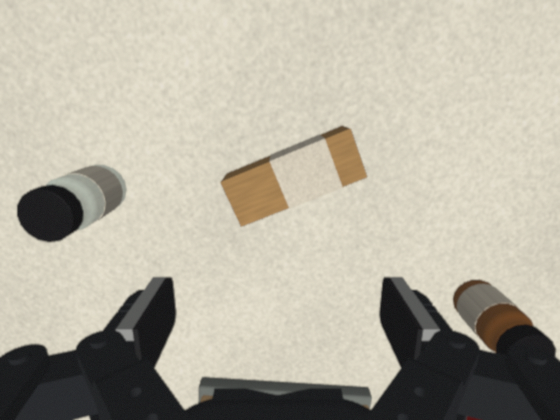

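The wrist view shows the carton's top corners at (241,226), (222,181), (366,178) and (350,128), within 2–3 px of the prediction from the top camera. A jar stands at the left (50,210) and another at the right (500,320).

>>> {"api": "step_arm", "payload": {"plan": [{"dx": 0, "dy": 0, "dz": 0, "yaw": 1.189}, {"dx": 0, "dy": 0, "dz": 0, "yaw": 1.189}, {"dx": 0, "dy": 0, "dz": 0, "yaw": 1.189}, {"dx": 0, "dy": 0, "dz": 0, "yaw": 1.189}, {"dx": 0, "dy": 0, "dz": 0, "yaw": 1.189}, {"dx": 0, "dy": 0, "dz": 0, "yaw": 1.189}, {"dx": 0, "dy": 0, "dz": 0, "yaw": 1.189}, {"dx": 0, "dy": 0, "dz": 0, "yaw": 1.189}, {"dx": 0, "dy": 0, "dz": 0, "yaw": 1.189}, {"dx": 0, "dy": 0, "dz": 0, "yaw": 1.189}]}}

```text
time_s: 1.92
ee_pos: [0.4736, 0.3512, 0.2014]
tcp_rot: [-3.048, -0.76, 0.0]
force: [-0.0, -0.4, -0.2]
finger_gap: 0.0851
finger_force: 0.0
```

Run:
```python
from h import *
i,K=cap('wrist'); np.save('pics/w2.npy',i)
t,Kt=cap('top')
q=proj(K,[.4902,.3587,.04])[0];print('pred',q)
m,r,l=rects(i,K,.04,smin=100,amin=100)
P=[]
for k,st,ce,w in r:
    print(st,np.round(ce,1),np.round(w,4))
    if np.hypot(*(w[:2]-[.4902,.3587]))<.07:
        ys,xs=np.where(l==k);P.append(np.c_[xs,ys])
P=np.vstack(P);print(fit(plane(K,P,.04)))
print('height from two views:')
m2,r2,l2=rects(t,Kt,.04)
for a in r2:
    if np.hypot(*(a[3][:2]-[.4902,.3587]))<.07:
        b=min(r,key=lambda b:np.hypot(*(b[3]-a[3])[:2])); print(tri(K,b[2],Kt,a[2]))
go(.474,.3505,.2,-61.8)
```

```text
pred [279.45749257 171.33162527]
[ 253   99   53   27 1428] [279. 112.] [0.5335 0.3822 0.04  ]
[ 255  186   49   48 2319] [278.8 209.4] [0.4597 0.3431 0.04  ]
[ 470  220   90  140 4581] [520.5 308.4] [0.4814 0.0873 0.04  ]
(array([491.1, 359.7]), array([ 43.1, 116.2]), 27.927885055541992)
height from two views:
(array([0.45841706, 0.34260276, 0.03585074]), np.float64(0.0003969400191131556))
t 2.0167 pos [0.4737 0.3511 0.2014] cl -61.69 tilt [-2.e-04  2.e-04 -1.e+00] -> d [0.     0.0007 0.0014] yaw 0.0019 rows 0.03675962547736665 0.015264291680423672
```

>>> {"api": "step_arm", "payload": {"plan": [{"dx": 0, "dy": 0, "dz": 0.1, "yaw": 0}, {"dx": 0, "dy": 0, "dz": 0.1, "yaw": 0}, {"dx": 0, "dy": 0, "dz": 0.16, "yaw": 0}, {"dx": 0, "dy": 0, "dz": 0.16, "yaw": 0}, {"dx": 0, "dy": 0, "dz": 0.195, "yaw": 0}, {"dx": 0, "dy": 0, "dz": 0.195, "yaw": 0}, {"dx": 0, "dy": 0, "dz": 0.195, "yaw": 0}, {"dx": 0, "dy": 0, "dz": 0.195, "yaw": 0}]}}

```text
time_s: 2.68
ee_pos: [0.4754, 0.3516, 0.0089]
tcp_rot: [-3.045, -0.767, -0.005]
force: [0.5, 0.7, 1.3]
finger_gap: 0.0849
finger_force: 0.0
```

>>> {"api": "step_arm", "payload": {"plan": [{"dx": 0, "dy": 0, "dz": 0, "yaw": 0}, {"dx": 0, "dy": 0, "dz": 0, "yaw": 0}, {"dx": 0, "dy": 0, "dz": 0, "yaw": 0}, {"dx": 0, "dy": 0, "dz": 0, "yaw": 0}, {"dx": 0, "dy": 0, "dz": 0, "yaw": 0}, {"dx": 0, "dy": 0, "dz": 0, "yaw": 0}, {"dx": 0, "dy": 0, "dz": 0, "yaw": 0}, {"dx": 0, "dy": 0, "dz": 0, "yaw": 0}, {"dx": 0, "dy": 0, "dz": 0, "yaw": 0}, {"dx": 0, "dy": 0, "dz": 0, "yaw": 0}], "gripper": 0.03, "grip_force": 40}}

```text
time_s: 3.52
ee_pos: [0.4752, 0.3511, 0.0081]
tcp_rot: [-3.046, -0.765, -0.004]
force: [-1.4, -0.7, 7.0]
finger_gap: 0.0444
finger_force: 42.6
```

```bash
python3 -c "
from h import *
go(.448,.015,.2,1.4)"
```

```text
t 3.5167 pos [0.4752 0.3511 0.0081] cl -61.81 tilt [ 0.0023  0.0016 -1.    ] -> d [-0.1823  0.2833 -0.1925] yaw -1.1032 rows 9.304299975159005 8.825829799092883
```

>>> {"api": "step_arm", "payload": {"plan": [{"dx": 0, "dy": 0, "dz": -0.04, "yaw": 0}, {"dx": 0, "dy": 0, "dz": -0.08, "yaw": 0}, {"dx": 0, "dy": 0, "dz": -0.12, "yaw": 0}, {"dx": 0, "dy": 0, "dz": -0.16, "yaw": 0}, {"dx": 0, "dy": 0, "dz": -0.192, "yaw": 0}, {"dx": 0, "dy": 0, "dz": -0.192, "yaw": 0}]}}

```text
time_s: 4.02
ee_pos: [0.4766, 0.352, 0.2075]
tcp_rot: [-3.043, -0.764, -0.02]
force: [0.3, -0.3, -0.6]
finger_gap: 0.0443
finger_force: 41.8
```

>>> {"api": "step_arm", "payload": {"plan": [{"dx": -0.018, "dy": 0.028, "dz": 0, "yaw": -0.11}, {"dx": -0.036, "dy": 0.057, "dz": 0, "yaw": -0.22}, {"dx": -0.055, "dy": 0.085, "dz": 0, "yaw": -0.33}, {"dx": -0.073, "dy": 0.113, "dz": 0, "yaw": -0.44}, {"dx": -0.091, "dy": 0.142, "dz": 0, "yaw": -0.55}, {"dx": -0.109, "dy": 0.17, "dz": 0, "yaw": -0.66}, {"dx": -0.127, "dy": 0.198, "dz": 0, "yaw": -0.77}, {"dx": -0.146, "dy": 0.227, "dz": 0, "yaw": -0.88}, {"dx": -0.164, "dy": 0.255, "dz": 0, "yaw": -0.99}, {"dx": -0.182, "dy": 0.283, "dz": 0, "yaw": -1.103}]}}

```text
time_s: 4.85
ee_pos: [0.4469, 0.0142, 0.1978]
tcp_rot: [-2.191, -2.251, 0.001]
force: [0.1, -0.0, -1.2]
finger_gap: 0.0444
finger_force: 41.8
```

>>> {"api": "step_arm", "payload": {"plan": [{"dx": 0, "dy": 0, "dz": 0, "yaw": 0}, {"dx": 0, "dy": 0, "dz": 0, "yaw": 0}, {"dx": 0, "dy": 0, "dz": 0, "yaw": 0}]}}

```text
time_s: 5.1
ee_pos: [0.4475, 0.0161, 0.1979]
tcp_rot: [-2.199, -2.243, 0.0]
force: [-0.1, 0.2, -0.6]
finger_gap: 0.0446
finger_force: 41.8
```

Run:
```python
from h import *
go(.4473,.0168,.2,1.4)
i,K=cap('wrist'); np.save('pics/w3.npy',i); 
O=np.array([.511,.0096]);a=.024;Rm=np.array([[np.cos(a),-np.sin(a)],[np.sin(a),np.cos(a)]])
j=np.clip(i*1.5,0,255).astype(np.uint8)
for c,z in (((-95,-95),40),((95,-95),40),((95,95),40),((-95,95),40),((63.5+22.5,-26-60),40),((63.5-22.5,-26-60),40),((63.5-22.5,-26+60),40),((63.5+22.5,34),40),((-86,-86),80),((34,-86),80),((34,-41),80),((-86,-41),80),((86,86),80),((-34,86),80),((-34,41),80),((86,41),80)):
    p=proj(K,np.r_[O+Rm@(np.array(c)/1000),z/1000])[0]
    cv2.circle(j,tuple(int(v) for v in np.round(p)),2,(0,0,255) if z==40 else (255,0,0),-1)
cv2.imwrite('pics/w3.png',j)
```

```text
t 5.1 pos [0.4475 0.0161 0.1979] cl 1.14 tilt [-6.e-04  5.e-04 -1.e+00] -> d [ 0.0007 -0.0002 -0.0021] yaw -0.0046 rows 0.053342180092632245 0.036646191729193735
```

View pics/w3.png

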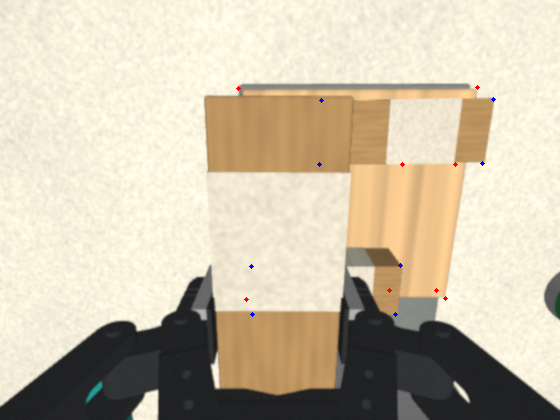

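The view shows the carton held square: its far edge is at row 97 (columns 205–351). The predicted slab and carton corners, e.g. (493,99), (482,163) and (400,265), fall on the real ones, so the lift pose is right to about 1 mm.

Run:
```python
from h import *
i,K=cap('wrist'); z=robot.read_state()['ee_pos'][2]+.032
print(plane(K,[(205.5,96.5),(351.5,96.5),(278,96.5)],z), robot.read_state()['ee_pos'])
# slab height: +y/+x slab corner & carton_4 corners two views
t,Kt=cap('top')
for nm,X in (('c4',[.511+.086-.0021,.0096+.086+.0021,.08]),):
    print(proj(K,X),proj(Kt,X))
h=cv2.cvtColor(t,cv2.COLOR_BGR2HSV)
m,r,l=rects(i,K,.08,smin=100,amin=100)
for a in r: print('w',a[1],np.round(a[2],1),np.round(a[3],3))
m,r,l=rects(t,Kt,.08)
for a in r:
    if abs(a[2][0]-250)<40: print('t',a[1],np.round(a[2],1),np.round(a[3],3))
```

```text
[[0.42386574 0.09420134 0.23003839]
 [0.46665736 0.09510646 0.23003839]
 [0.44511576 0.09465082 0.23003839]] [0.44764987 0.01677509 0.19803839]
[[492.85909148  99.59729146]] [[219.11979293 182.56546991]]
w [  205    90   288   225 29428] [358.  171.8] [0.506 0.045 0.08 ]
w [ 216  312  124   83 9379] [277.3 350.3] [ 0.449 -0.114  0.08 ]
t [219 183  17   7 113] [226.8 185.9] [0.586 0.076 0.08 ]
t [269 200  13   8  77] [276.1 203.6] [ 0.539 -0.063  0.08 ]
t [265 227  17  18 234] [274.4 235.8] [ 0.45  -0.061  0.08 ]
```

>>> {"api": "step_arm", "payload": {"plan": [{"dx": 0, "dy": 0, "dz": 0.04, "yaw": -0.004}, {"dx": 0, "dy": 0, "dz": 0.08, "yaw": -0.004}, {"dx": 0, "dy": 0, "dz": 0.11, "yaw": -0.004}, {"dx": 0, "dy": 0, "dz": 0.13, "yaw": -0.004}, {"dx": 0, "dy": 0, "dz": 0.14, "yaw": -0.004}, {"dx": 0, "dy": 0, "dz": 0.14, "yaw": -0.004}, {"dx": 0, "dy": 0, "dz": 0.14, "yaw": -0.004}, {"dx": 0, "dy": 0, "dz": 0.14, "yaw": -0.004}]}}

```text
time_s: 5.92
ee_pos: [0.4489, 0.0161, 0.0601]
tcp_rot: [2.191, 2.249, 0.003]
force: [-0.7, -0.4, -1.3]
finger_gap: 0.0446
finger_force: 41.7
```

```bash
python3 -c "
from h import *
go(.4473,.0163,.048,1.4)"
```

```text
t 5.9167 pos [0.4489 0.0161 0.0601] cl 1.5 tilt [ 0.0031  0.     -1.    ] -> d [ 0.0003 -0.0017  0.0121] yaw 0.0017 rows 0.2934983672046441 0.01365204187356442
```

>>> {"api": "step_arm", "payload": {"plan": [{"dx": 0, "dy": -0.001, "dz": 0.004, "yaw": 0}, {"dx": 0, "dy": -0.001, "dz": 0.008, "yaw": 0}, {"dx": 0, "dy": -0.001, "dz": 0.011, "yaw": 0}, {"dx": 0, "dy": -0.001, "dz": 0.012, "yaw": 0}, {"dx": 0, "dy": -0.001, "dz": 0.012, "yaw": 0}, {"dx": 0, "dy": -0.001, "dz": 0.012, "yaw": 0}]}}

```text
time_s: 6.42
ee_pos: [0.4471, 0.0158, 0.0481]
tcp_rot: [2.192, 2.249, 0.001]
force: [-6.2, -0.2, 13.0]
finger_gap: 0.0442
finger_force: 43.4
```

```bash
python3 -c "
from h import *
go(.4473,.0163,.048,1.4);print(robot.read_state()['force'])"
```

```text
t 6.4167 pos [0.4471 0.0158 0.0481] cl 1.47 tilt [ 9.e-04  2.e-04 -1.e+00] -> d [0.0005 0.0002 0.0001] yaw 0.0012 rows 0.013382271932707922 0.009583523534471889
[-6.24157636 -0.20562493 12.96402709]
```

>>> {"api": "step_arm", "payload": {"plan": [{"dx": 0, "dy": 0, "dz": -0.001, "yaw": 0}, {"dx": 0, "dy": 0, "dz": -0.001, "yaw": 0}, {"dx": 0, "dy": 0, "dz": -0.001, "yaw": 0}, {"dx": 0, "dy": 0, "dz": -0.001, "yaw": 0}, {"dx": 0, "dy": 0, "dz": -0.001, "yaw": 0}, {"dx": 0, "dy": 0, "dz": -0.001, "yaw": 0}, {"dx": 0, "dy": 0, "dz": -0.001, "yaw": 0}, {"dx": 0, "dy": 0, "dz": -0.001, "yaw": 0}], "gripper": 0.075}}

```text
time_s: 7.08
ee_pos: [0.4466, 0.0158, 0.0472]
tcp_rot: [-2.193, -2.25, 0.0]
force: [-0.2, -1.0, -1.1]
finger_gap: 0.0745
finger_force: 0.0
```

>>> {"api": "step_arm", "payload": {"plan": [{"dx": 0, "dy": 0, "dz": -0.02, "yaw": 0}, {"dx": 0, "dy": 0, "dz": -0.05, "yaw": 0}, {"dx": 0, "dy": 0, "dz": -0.09, "yaw": 0}, {"dx": 0, "dy": 0, "dz": -0.13, "yaw": 0}, {"dx": 0, "dy": 0, "dz": -0.15, "yaw": 0}, {"dx": 0, "dy": 0, "dz": -0.15, "yaw": 0}], "gripper": 0.085}}

```text
time_s: 7.58
ee_pos: [0.4489, 0.0157, 0.2031]
tcp_rot: [2.187, 2.245, 0.011]
force: [0.1, 0.2, 0.3]
finger_gap: 0.0849
finger_force: 0.0
```

Run:
```python
from h import *
i,K=cap('wrist'); np.save('pics/w4.npy',i)
O=np.array([.511,.0096]);a=.024;Rm=np.array([[np.cos(a),-np.sin(a)],[np.sin(a),np.cos(a)]])
j=np.clip(i*1.5,0,255).astype(np.uint8)
for c in ((-86,86),(-86,-34),(-41,86),(-41,-34),(-86,-86),(34,-86),(34,-41),(-86,-41),(86,86),(-34,86),(-34,41),(86,41)):
    p=proj(K,np.r_[O+Rm@(np.array(c)/1000),.08])[0]
    cv2.circle(j,tuple(int(v) for v in np.round(p)),2,(255,0,0),-1)
cv2.imwrite('pics/w4.png',j)
go(.523+.0146,-.387+.0105,.2,-54.2)
```

```text
t 7.6333 pos [0.4479 0.0157 0.1999] cl 1.48 tilt [ 5.5e-03 -2.0e-04 -1.0e+00] -> d [-0.3944  0.0796  0.0005] yaw 0.9717 rows 9.649432530573076 7.773999144964843
```

View pics/w4.png

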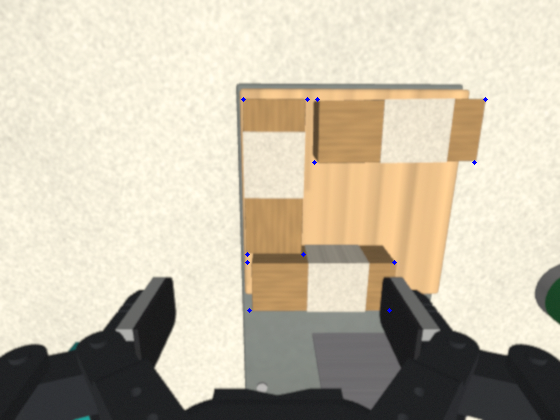

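The first carton lies on its predicted corners (243,99), (307,99) and (303,254), with clean gaps. Next is the second carton.

>>> {"api": "step_arm", "payload": {"plan": [{"dx": -0.039, "dy": 0.008, "dz": 0, "yaw": 0.097}, {"dx": -0.079, "dy": 0.016, "dz": 0, "yaw": 0.194}, {"dx": -0.118, "dy": 0.024, "dz": 0, "yaw": 0.29}, {"dx": -0.158, "dy": 0.032, "dz": 0, "yaw": 0.39}, {"dx": -0.197, "dy": 0.04, "dz": 0, "yaw": 0.486}, {"dx": -0.237, "dy": 0.048, "dz": 0, "yaw": 0.583}, {"dx": -0.276, "dy": 0.056, "dz": 0, "yaw": 0.68}, {"dx": -0.316, "dy": 0.064, "dz": 0, "yaw": 0.777}, {"dx": -0.355, "dy": 0.072, "dz": 0, "yaw": 0.875}, {"dx": -0.394, "dy": 0.08, "dz": 0, "yaw": 0.972}]}}

```text
time_s: 8.47
ee_pos: [0.5363, -0.3777, 0.1946]
tcp_rot: [-2.989, -0.957, 0.003]
force: [-0.0, 0.5, -0.0]
finger_gap: 0.0851
finger_force: 0.0
```

>>> {"api": "step_arm", "payload": {"plan": [{"dx": 0, "dy": 0, "dz": 0, "yaw": 0}, {"dx": 0, "dy": 0, "dz": 0, "yaw": 0}, {"dx": 0, "dy": 0, "dz": 0, "yaw": 0}]}}

```text
time_s: 8.72
ee_pos: [0.5364, -0.3754, 0.1953]
tcp_rot: [-2.987, -0.965, 0.002]
force: [-0.7, 0.4, 0.3]
finger_gap: 0.085
finger_force: 0.0
```

Run:
```python
from h import *
i,K=cap('wrist'); np.save('pics/w5.npy',i)
m,r,l=rects(i,K,.04,smin=100,amin=100)
P=[]
for k,st,ce,w in r:
    print(st,np.round(ce,1),np.round(w,4))
    if np.hypot(*(w[:2]-[.523,-.387]))<.07:
        ys,xs=np.where(l==k);P.append(np.c_[xs,ys])
c,s,a=fit(plane(K,np.vstack(P),.04));print(c,s,a)
t,Kt=cap('top');m2,r2,l2=rects(t,Kt,.04)
for q in r2:
    if np.hypot(*(q[3][:2]-[.523,-.387]))<.07:
        b=min(r,key=lambda b:np.hypot(*(b[3]-q[3])[:2])); print('h',tri(K,b[2],Kt,q[2]))
u=np.array([np.cos(np.radians(a)),np.sin(np.radians(a))]);g=c/1000+.018*u;print(g)
go(g[0],g[1],.2,a-90)
```

```text
[ 401    5   54   95 1014] [415.5  47.3] [ 0.6908 -0.3924  0.04  ]
[ 255  142   53   29 1447] [281.3 156.4] [ 0.5636 -0.3584  0.04  ]
[ 440  191  120  162 5351] [503.6 278.4] [ 0.5931 -0.5919  0.04  ]
[ 258  228   49   46 2136] [281.8 249.9] [ 0.4955 -0.4085  0.04  ]
[362 365  39  42 661] [378.9 385.5] [ 0.4316 -0.579   0.04  ]
[ 525.  -386.8] [ 43.2 119.2] 36.50022888183594
h (array([ 0.56395046, -0.35554604,  0.02707061]), np.float64(0.00884145729801029))
[ 0.53946938 -0.37609313]
t 8.8167 pos [ 0.5369 -0.3747  0.1973] cl -54.11 tilt [ 0.e+00  3.e-04 -1.e+00] -> d [ 0.0013  0.0026 -0.0027] yaw -0.0106 rows 0.09524978024470672 0.08458986374073654
```

>>> {"api": "step_arm", "payload": {"plan": [{"dx": 0, "dy": 0.002, "dz": 0.1, "yaw": 0}, {"dx": 0, "dy": 0.002, "dz": 0.1, "yaw": 0}, {"dx": 0, "dy": 0.002, "dz": 0.155, "yaw": 0}, {"dx": 0, "dy": 0.002, "dz": 0.155, "yaw": 0}, {"dx": 0, "dy": 0.002, "dz": 0.19, "yaw": 0}, {"dx": 0, "dy": 0.002, "dz": 0.19, "yaw": 0}, {"dx": 0, "dy": 0.002, "dz": 0.19, "yaw": 0}, {"dx": 0, "dy": 0.002, "dz": 0.19, "yaw": 0}]}}

```text
time_s: 9.48
ee_pos: [0.5393, -0.3779, 0.0105]
tcp_rot: [2.986, 0.966, 0.004]
force: [1.2, -0.8, 1.5]
finger_gap: 0.0854
finger_force: 0.0
```

>>> {"api": "step_arm", "payload": {"plan": [{"dx": 0, "dy": 0, "dz": 0, "yaw": 0}, {"dx": 0, "dy": 0, "dz": 0, "yaw": 0}, {"dx": 0, "dy": 0, "dz": 0, "yaw": 0}, {"dx": 0, "dy": 0, "dz": 0, "yaw": 0}, {"dx": 0, "dy": 0, "dz": 0, "yaw": 0}, {"dx": 0, "dy": 0, "dz": 0, "yaw": 0}, {"dx": 0, "dy": 0, "dz": 0, "yaw": 0}, {"dx": 0, "dy": 0, "dz": 0, "yaw": 0}, {"dx": 0, "dy": 0, "dz": 0, "yaw": 0}, {"dx": 0, "dy": 0, "dz": 0, "yaw": 0}], "gripper": 0.03, "grip_force": 40}}

```text
time_s: 10.32
ee_pos: [0.5388, -0.3782, 0.0092]
tcp_rot: [2.988, 0.964, 0.003]
force: [-0.3, 0.6, 7.0]
finger_gap: 0.0445
finger_force: 42.5
```

>>> {"api": "step_arm", "payload": {"plan": [{"dx": 0, "dy": 0, "dz": -0.04, "yaw": 0}, {"dx": 0, "dy": 0, "dz": -0.08, "yaw": 0}, {"dx": 0, "dy": 0, "dz": -0.12, "yaw": 0}, {"dx": 0, "dy": 0, "dz": -0.16, "yaw": 0}, {"dx": 0, "dy": 0, "dz": -0.2, "yaw": 0}, {"dx": 0, "dy": 0, "dz": -0.2, "yaw": 0}, {"dx": 0, "dy": 0, "dz": -0.2, "yaw": 0}]}}

```text
time_s: 10.9
ee_pos: [0.5388, -0.3784, 0.2109]
tcp_rot: [2.985, 0.963, 0.006]
force: [-0.3, 0.0, -2.0]
finger_gap: 0.0446
finger_force: 41.9
```

Run:
```python
from h import *
go(.575,.0031,.2,1.4)
i,K=cap('wrist');np.save('pics/w6.npy',i)
m,r,l=rects(i,K,.23,smin=100,amin=500)
for q in r: print(q[1],q[2])
```

```text
t 10.9 pos [ 0.5388 -0.3784  0.2109] cl -54.22 tilt [ 0.0051 -0.0039 -1.    ] -> d [ 0.2524 -0.2884  0.0096] yaw -0.9708 rows 9.19240180602103 7.766165651910654
[ 383   12   60  103 1340] [399.64925373  64.92238806]
[ 407  168  153  218 8008] [503.25649351 275.56256244]
[  210   185   133    88 10303] [276.44753955 231.11841211]
```

Run:
```python
from h import *
i,K=cap('wrist');s=robot.read_state();M=R.from_rotvec(s['tcp_rot']).as_matrix();z=s['ee_pos'][2]+.0308
h=cv2.cvtColor(i,cv2.COLOR_BGR2HSV)
col=h[170:330,276].astype(int)
print('edge col:',[(170+k,*v) for k,v in enumerate(col) if 172<170+k<200][::2])
print('tool coords',[(M.T@(plane(K,(276,r),z)[0]-s['ee_pos'])).round(4).tolist() for r in (178,182,185,188)])
```

```text
edge col: [(173, np.int64(25), np.int64(26), np.int64(164)), (175, np.int64(22), np.int64(28), np.int64(165)), (177, np.int64(23), np.int64(26), np.int64(164)), (179, np.int64(23), np.int64(28), np.int64(166)), (181, np.int64(22), np.int64(27), np.int64(167)), (183, np.int64(19), np.int64(36), np.int64(135)), (185, np.int64(16), np.int64(105), np.int64(73)), (187, np.int64(17), np.int64(115), np.int64(71)), (189, np.int64(17), np.int64(120), np.int64(72)), (191, np.int64(17), np.int64(120), np.int64(72)), (193, np.int64(17), np.int64(119), np.int64(73)), (195, np.int64(17), np.int64(120), np.int64(72)), (197, np.int64(16), np.int64(119), np.int64(71)), (199, np.int64(17), np.int64(118), np.int64(69))]
tool coords [[0.0524, -0.0005, -0.0308], [0.0511, -0.0005, -0.0308], [0.0501, -0.0005, -0.0308], [0.0491, -0.0005, -0.0308]]
```

Run:
```python
from h import *
i,K=cap('wrist');s=robot.read_state();M=R.from_rotvec(s['tcp_rot']).as_matrix();e=s['ee_pos']
b=i[170:280,240:310].astype(float).mean((1,2))
d=np.diff(cv2.GaussianBlur(b[:,None],(1,5),0)[:,0]);k=np.argsort(-abs(d))[:10]
print(sorted((int(x)+170,round(d[x],1)) for x in k))
for nm,z,rows in (('bot',e[2]-.0092,(183,184)),('top',e[2]+.0308,(200,205,210,215,220))):
    print(nm,[(r,(M.T@(plane(K,(276,r),z)[0]-e))[0].round(4)) for r in rows])
cv2.imwrite('pics/w6.png',np.clip(i*1.5,0,255).astype(np.uint8))
```

```text
[(181, np.float64(-11.8)), (182, np.float64(-24.1)), (183, np.float64(-29.8)), (184, np.float64(-22.6)), (185, np.float64(-10.2)), (208, np.float64(8.7)), (209, np.float64(9.7)), (271, np.float64(9.9)), (272, np.float64(14.8)), (273, np.float64(13.4))]
bot [(183, np.float64(0.042)), (184, np.float64(0.0416))]
top [(200, np.float64(0.0453)), (205, np.float64(0.0436)), (210, np.float64(0.0419)), (215, np.float64(0.0402)), (220, np.float64(0.0384))]
```

View pics/w6.png

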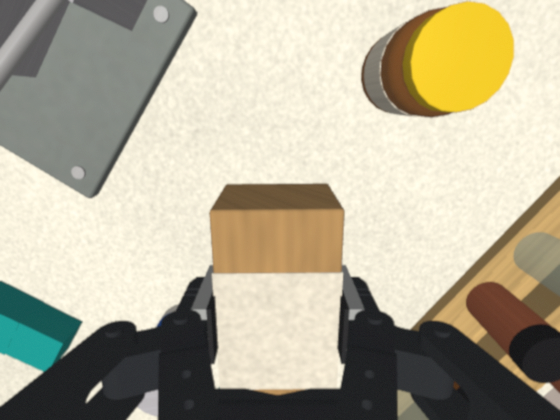

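The held carton is square: its top edge is at row 209 and its bottom edge at row 183. Both put its end 42 mm from the tool axis, so the grip is 18 mm off centre.

>>> {"api": "step_arm", "payload": {"plan": [{"dx": 0.025, "dy": -0.029, "dz": 0, "yaw": -0.097}, {"dx": 0.05, "dy": -0.058, "dz": 0, "yaw": -0.194}, {"dx": 0.076, "dy": -0.087, "dz": 0, "yaw": -0.291}, {"dx": 0.101, "dy": -0.115, "dz": 0, "yaw": -0.388}, {"dx": 0.126, "dy": -0.144, "dz": 0, "yaw": -0.485}, {"dx": 0.151, "dy": -0.173, "dz": 0, "yaw": -0.582}, {"dx": 0.177, "dy": -0.202, "dz": 0, "yaw": -0.679}, {"dx": 0.202, "dy": -0.231, "dz": 0, "yaw": -0.777}, {"dx": 0.227, "dy": -0.26, "dz": 0, "yaw": -0.874}, {"dx": 0.252, "dy": -0.288, "dz": 0, "yaw": -0.971}]}}

```text
time_s: 11.88
ee_pos: [0.573, 0.0053, 0.205]
tcp_rot: [-2.186, -2.252, 0.004]
force: [0.4, 0.2, -1.1]
finger_gap: 0.0444
finger_force: 41.7
```

>>> {"api": "step_arm", "payload": {"plan": [{"dx": 0, "dy": 0, "dz": 0, "yaw": 0}, {"dx": 0, "dy": 0, "dz": 0, "yaw": 0}, {"dx": 0, "dy": 0, "dz": 0.03, "yaw": 0}, {"dx": 0, "dy": 0, "dz": 0.06, "yaw": 0}, {"dx": 0, "dy": 0, "dz": 0.085, "yaw": 0}, {"dx": 0, "dy": 0, "dz": 0.09, "yaw": 0}, {"dx": 0, "dy": 0, "dz": 0.09, "yaw": 0}, {"dx": 0, "dy": 0, "dz": 0.09, "yaw": 0}]}}

```text
time_s: 12.55
ee_pos: [0.5743, 0.0026, 0.1181]
tcp_rot: [2.195, 2.247, 0.0]
force: [0.4, -0.8, -0.9]
finger_gap: 0.0443
finger_force: 41.8
```

```bash
python3 -c "
from h import *
go(.5747,.0031,.049,1.4)"
```

```text
t 12.55 pos [0.5743 0.0026 0.1181] cl 1.34 tilt [ 4.e-04 -1.e-04 -1.e+00] -> d [0.0005 0.0004 0.0691] yaw -0.001 rows 1.6561379511953267 0.007895529916830844
```

>>> {"api": "step_arm", "payload": {"plan": [{"dx": 0, "dy": 0, "dz": 0.025, "yaw": 0}, {"dx": 0, "dy": 0, "dz": 0.045, "yaw": 0}, {"dx": 0, "dy": 0, "dz": 0.058, "yaw": 0}, {"dx": 0, "dy": 0, "dz": 0.058, "yaw": 0}, {"dx": 0, "dy": 0, "dz": 0.058, "yaw": 0}, {"dx": 0, "dy": 0, "dz": 0.058, "yaw": 0}]}}

```text
time_s: 13.05
ee_pos: [0.5752, 0.0032, 0.0614]
tcp_rot: [2.192, 2.247, 0.003]
force: [0.3, 0.8, -1.6]
finger_gap: 0.0447
finger_force: 41.9
```

```bash
python3 -c "
from h import *
go(.5747,.0031,.049,1.4)"
```

```text
t 13.05 pos [0.5752 0.0032 0.0614] cl 1.41 tilt [ 3.2e-03 -1.0e-04 -1.0e+00] -> d [-0.0001 -0.0006  0.0124] yaw 0.0002 rows 0.2982941831034675 0.0013729800728569585
```

>>> {"api": "step_arm", "payload": {"plan": [{"dx": 0, "dy": 0, "dz": 0.004, "yaw": 0}, {"dx": 0, "dy": 0, "dz": 0.008, "yaw": 0}, {"dx": 0, "dy": 0, "dz": 0.011, "yaw": 0}, {"dx": 0, "dy": 0, "dz": 0.0115, "yaw": 0}, {"dx": 0, "dy": 0, "dz": 0.0115, "yaw": 0}, {"dx": 0, "dy": 0, "dz": 0.0115, "yaw": 0}]}}

```text
time_s: 13.55
ee_pos: [0.5744, 0.0033, 0.0491]
tcp_rot: [2.193, 2.248, 0.001]
force: [-3.7, 0.1, 6.1]
finger_gap: 0.0444
finger_force: 42.7
```

>>> {"api": "step_arm", "payload": {"plan": [{"dx": 0, "dy": 0, "dz": 0, "yaw": 0}, {"dx": 0, "dy": 0, "dz": 0, "yaw": 0}, {"dx": 0, "dy": 0, "dz": 0, "yaw": 0}, {"dx": 0, "dy": 0, "dz": 0, "yaw": 0}, {"dx": 0, "dy": 0, "dz": 0, "yaw": 0}, {"dx": 0, "dy": 0, "dz": 0, "yaw": 0}, {"dx": 0, "dy": 0, "dz": 0, "yaw": 0}, {"dx": 0, "dy": 0, "dz": 0, "yaw": 0}], "gripper": 0.075}}

```text
time_s: 14.22
ee_pos: [0.574, 0.0034, 0.0478]
tcp_rot: [-2.194, -2.249, -0.0]
force: [-0.1, 0.3, 0.5]
finger_gap: 0.0751
finger_force: 0.0
```

>>> {"api": "step_arm", "payload": {"plan": [{"dx": 0, "dy": 0, "dz": -0.02, "yaw": 0}, {"dx": 0, "dy": 0, "dz": -0.05, "yaw": 0}, {"dx": 0, "dy": 0, "dz": -0.09, "yaw": 0}, {"dx": 0, "dy": 0, "dz": -0.13, "yaw": 0}, {"dx": 0, "dy": 0, "dz": -0.16, "yaw": 0}, {"dx": 0, "dy": 0, "dz": -0.16, "yaw": 0}, {"dx": 0, "dy": 0, "dz": -0.16, "yaw": 0}]}}

```text
time_s: 14.8
ee_pos: [0.5749, 0.0033, 0.2102]
tcp_rot: [2.191, 2.246, 0.005]
force: [-0.8, -0.3, -0.8]
finger_gap: 0.075
finger_force: 0.0
```

>>> {"api": "step_arm", "payload": {"plan": [{"dx": 0, "dy": -0.03, "dz": 0, "yaw": 0}, {"dx": 0, "dy": -0.06, "dz": 0, "yaw": 0}, {"dx": 0, "dy": -0.09, "dz": 0, "yaw": 0}, {"dx": 0, "dy": -0.12, "dz": 0, "yaw": 0}, {"dx": 0, "dy": -0.12, "dz": 0, "yaw": 0}, {"dx": 0, "dy": -0.12, "dz": 0, "yaw": 0}], "gripper": 0}}

```text
time_s: 15.3
ee_pos: [0.4528, 0.0004, 0.2065]
tcp_rot: [-2.193, -2.248, 0.002]
force: [0.1, -0.1, 0.3]
finger_gap: 0.0013
finger_force: 0.0
```

Run:
```python
from h import *
i,K=cap('wrist')
O=np.array([.511,.0096]);a=.024;Rm=np.array([[np.cos(a),-np.sin(a)],[np.sin(a),np.cos(a)]])
j=np.clip(i*1.5,0,255).astype(np.uint8)
for c in ((-86,86),(-86,-34),(-41,86),(-41,-34),(-86,-86),(34,-86),(34,-41),(-86,-41),(86,86),(-34,86),(-34,41),(86,41),(86,34),(41,34),(86,-86),(41,-86)):
    p=proj(K,np.r_[O+Rm@(np.array(c)/1000),.08])[0]
    cv2.circle(j,tuple(int(v) for v in np.round(p)),2,(255,0,0),-1)
cv2.imwrite('pics/w7.png',j)
go(.4535,-.182,.16,1.4)
```

```text
t 15.35 pos [4.537e-01 4.000e-04 2.069e-01] cl 1.41 tilt [-1.e-03  2.e-04 -1.e+00] -> d [-0.1823 -0.0047  0.0468] yaw 0.0002 rows 4.5156636819218265 0.0015537646690543523
```

View pics/w7.png

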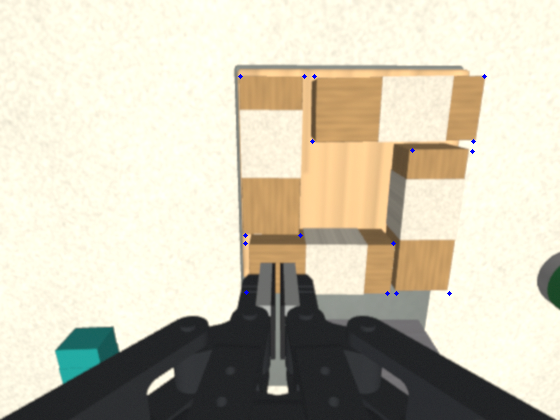

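Run:
```python
from h import *
i,K=cap('wrist')
j=np.clip(i[130:310,370:500]*1.5,0,255).astype(np.uint8)
cv2.imwrite('pics/w8.png',cv2.resize(j,None,fx=3.2,fy=3.2,interpolation=cv2.INTER_CUBIC))
```

```text
(no output)
```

View pics/w8.png

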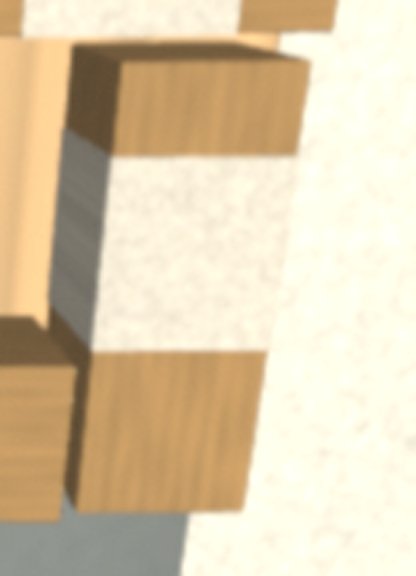

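The crop shows the top face of the carton in slot_b, with corners at image (408,149), (466,149), (446,290) and (394,290). I compute its offset from the slot next.

Run:
```python
from h import *
i,K=cap('wrist')
P=plane(K,[(407.8,149),(466.5,149.4),(446,289.7),(394.4,289.7)],.08)[:,:2]
O=np.array([.511,.0096]);a=.024;Rm=np.array([[np.cos(a),-np.sin(a)],[np.sin(a),np.cos(a)]])
L=((P-O)@Rm)*1000;print(L.round(1),L.mean(0),'angles',np.degrees(np.arctan2(L[0,0]-L[3,0],L[0,1]-L[3,1])),np.degrees(np.arctan2(L[1,0]-L[2,0],L[1,1]-L[2,1])))
t,Kt=cap('top');m,r,l=rects(t,Kt,.08)
for q in r:
    if abs(q[2][0]-250)<40 and abs(q[2][1]-215)<40: print(q[1],((q[3][:2]-O)@Rm*1000).round(1))
```

```text
[[ 39.8  34.9]
 [ 83.9  34.7]
 [ 85.4 -83.7]
 [ 41.5 -83.7]] [ 62.65052583 -24.44467342] angles -0.8396860576310813 -0.7395850524632602
[219 183  26   6 107] [79.  46.3]
[264 183  17  17 145] [ 71.3 -64.5]
[273 227   9  18 124] [-65.  -77.6]
[220 233   6  12  64] [-71.6  73.1]
[255 237   7   8  55] [-76.5 -23.9]
```

The carton is within 2 mm and 1° of slot_b, so the layer is complete. Next is the lever.

>>> {"api": "step_arm", "payload": {"plan": [{"dx": -0.04, "dy": -0.001, "dz": 0, "yaw": 0}, {"dx": -0.08, "dy": -0.002, "dz": 0, "yaw": 0}, {"dx": -0.12, "dy": -0.003, "dz": 0, "yaw": 0}, {"dx": -0.16, "dy": -0.005, "dz": 0, "yaw": 0}, {"dx": -0.187, "dy": -0.005, "dz": 0, "yaw": 0}, {"dx": -0.187, "dy": -0.005, "dz": 0, "yaw": 0}, {"dx": -0.187, "dy": -0.005, "dz": 0.03, "yaw": 0}, {"dx": -0.187, "dy": -0.005, "dz": 0.05, "yaw": 0}, {"dx": -0.187, "dy": -0.005, "dz": 0.05, "yaw": 0}, {"dx": -0.187, "dy": -0.005, "dz": 0.05, "yaw": 0}]}}

```text
time_s: 16.33
ee_pos: [0.4536, -0.1863, 0.1569]
tcp_rot: [-2.191, -2.247, 0.001]
force: [-0.5, 1.1, 1.0]
finger_gap: -0.0002
finger_force: 0.0
```

Run:
```python
from h import *
go(.4525,-.187,.142,1.4);print(robot.read_state()['force'])
s,K=cap('side'); p=proj(K,[[.4535,-.182,.13],[.511,.0096,.08]]);x,y=p[0].astype(int)
c=np.clip(s[y-60:y+60,x-80:x+80]*2.0,0,255).astype(np.uint8);print(p)
cv2.imwrite('pics/s2.png',cv2.resize(c,None,fx=4,fy=4,interpolation=cv2.INTER_CUBIC))
```

```text
t 16.3333 pos [ 0.4536 -0.1863  0.1569] cl 1.44 tilt [-0.0025  0.0014 -1.    ] -> d [-0.0007 -0.0011  0.0149] yaw 0.0007 rows 0.35937591170936933 0.005522874053521528
[-0.45704828  1.10617048  1.02692107]
[[289.1811992  228.40478162]
 [264.16356193 200.11688869]]
```

View pics/s2.png

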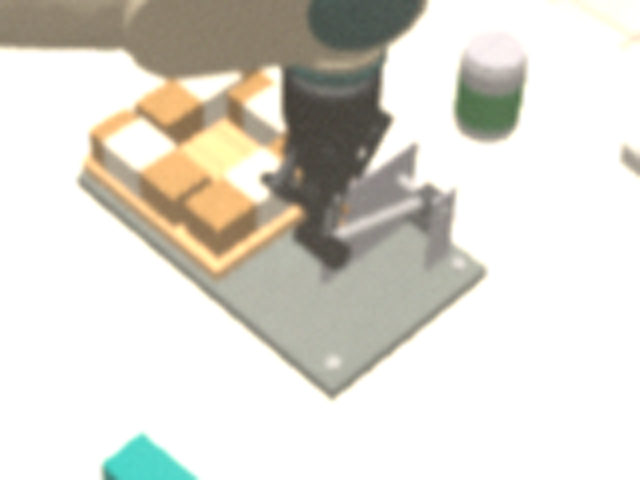

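The fingers stand over the black bar at (325,240) in the crop. The plate beside it is low, and the layer is intact.

>>> {"api": "step_arm", "payload": {"plan": [{"dx": 0, "dy": -0.001, "dz": 0.01, "yaw": 0}, {"dx": 0, "dy": -0.002, "dz": 0.018, "yaw": 0}, {"dx": 0, "dy": -0.003, "dz": 0.026, "yaw": 0}, {"dx": 0, "dy": -0.004, "dz": 0.034, "yaw": 0}, {"dx": 0, "dy": -0.005, "dz": 0.042, "yaw": 0}, {"dx": 0, "dy": -0.005, "dz": 0.042, "yaw": 0}]}}

```text
time_s: 16.88
ee_pos: [0.4481, -0.1871, 0.1151]
tcp_rot: [-2.194, -2.248, 0.002]
force: [-4.3, -1.4, 7.0]
finger_gap: -0.0002
finger_force: 3.4
```

```bash
python3 -c "
from h import *
go(.4500,-.187,.062,1.4);print(robot.read_state()['force'])"
```

```text
t 16.8833 pos [ 0.4481 -0.1871  0.1151] cl 1.4 tilt [-9.e-04 -7.e-04 -1.e+00] -> d [0.0001 0.0019 0.0531] yaw 0.0001 rows 1.2751164013363878 0.0005751362782136041
[-4.34574643 -1.44765403  6.96944751]
```

>>> {"api": "step_arm", "payload": {"plan": [{"dx": 0, "dy": 0, "dz": 0.008, "yaw": 0}, {"dx": 0, "dy": 0, "dz": 0.016, "yaw": 0}, {"dx": 0, "dy": 0, "dz": 0.024, "yaw": 0}, {"dx": 0, "dy": 0, "dz": 0.032, "yaw": 0}, {"dx": 0, "dy": 0.001, "dz": 0.039, "yaw": 0}, {"dx": 0, "dy": 0.001, "dz": 0.045, "yaw": 0}, {"dx": 0, "dy": 0.002, "dz": 0.05, "yaw": 0}, {"dx": 0, "dy": 0.002, "dz": 0.053, "yaw": 0}, {"dx": 0, "dy": 0.002, "dz": 0.053, "yaw": 0}, {"dx": 0, "dy": 0.002, "dz": 0.053, "yaw": 0}]}}

```text
time_s: 17.72
ee_pos: [0.451, -0.1872, 0.0639]
tcp_rot: [2.193, 2.248, -0.0]
force: [-4.0, -0.2, 7.2]
finger_gap: -0.0001
finger_force: 3.7
```

>>> {"api": "step_arm", "payload": {"plan": [{"dx": 0, "dy": 0, "dz": 0, "yaw": 0}, {"dx": 0, "dy": 0, "dz": 0, "yaw": 0}, {"dx": 0, "dy": 0, "dz": 0, "yaw": 0}, {"dx": 0, "dy": 0, "dz": 0, "yaw": 0}, {"dx": 0, "dy": 0, "dz": 0, "yaw": 0}, {"dx": 0, "dy": 0, "dz": 0, "yaw": 0}]}}

```text
time_s: 18.22
ee_pos: [0.451, -0.1872, 0.064]
tcp_rot: [2.193, 2.248, -0.0]
force: [-4.3, -0.7, 7.1]
finger_gap: 0.0001
finger_force: 3.6
```

Run:
```python
from h import *
go(.4500,-.187,.062,1.4);print(robot.read_state()['force'])
i,K=cap('wrist')
O=np.array([.511,.0096]);a=.024;Rm=np.array([[np.cos(a),-np.sin(a)],[np.sin(a),np.cos(a)]])
j=np.clip(i*1.5,0,255).astype(np.uint8)
for c in ((-86,86),(-86,-34),(-41,86),(-41,-34),(-86,-86),(34,-86),(34,-41),(-86,-41),(86,86),(-34,86),(-34,41),(86,41),(86,34),(41,34),(86,-86),(41,-86)):
    for z,col in ((.08,(0,0,255)),(.103,(255,0,0))):
        p=proj(K,np.r_[O+Rm@(np.array(c)/1000),z])[0]
        cv2.circle(j,tuple(int(v) for v in np.round(p)),2,col,-1)
cv2.imwrite('pics/w9.png',j)
```

```text
t 18.2167 pos [ 0.451  -0.1872  0.064 ] cl 1.42 tilt [ 9.e-04 -1.e-03 -1.e+00] -> d [ 0.0002 -0.001   0.002 ] yaw 0.0003 rows 0.05383453893428679 0.0023619830288763542
[-4.32760105 -0.69246579  7.13557164]
```

View pics/w9.png

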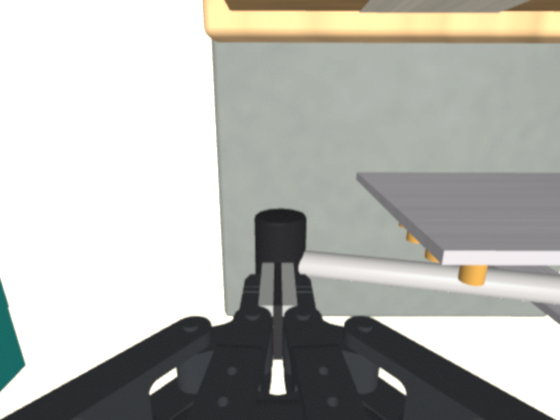

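The fingers press the black bar (280,235). The slab's front edge shows at rows 12–40 (left end at column 207). Its predicted rows give the lift height numerically.

>>> {"api": "step_arm", "payload": {"plan": [{"dx": 0, "dy": 0, "dz": 0.001, "yaw": 0}, {"dx": 0, "dy": 0, "dz": 0.002, "yaw": 0}, {"dx": 0, "dy": 0, "dz": 0.002, "yaw": 0}, {"dx": 0, "dy": 0, "dz": 0.002, "yaw": 0}, {"dx": 0, "dy": 0, "dz": 0.002, "yaw": 0}]}}

```text
time_s: 18.68
ee_pos: [0.4513, -0.1872, 0.0623]
tcp_rot: [2.192, 2.247, 0.001]
force: [-3.8, 0.4, 7.4]
finger_gap: -0.0003
finger_force: 4.1
```

Run:
```python
from h import *
s=robot.read_state();print(s['ee_pos'],s['force'],s['finger_force'])
i,K=cap('wrist')
O=np.array([.511,.0096]);a=.024;Rm=np.array([[np.cos(a),-np.sin(a)],[np.sin(a),np.cos(a)]])
for z in (.045,.05,.058,.063,.065): print(z,proj(K,np.r_[O+Rm@[-.05,-.095],z])[0],proj(K,np.r_[O+Rm@[-.05,-.095],z-.018])[0])
b=i[:80,255:275].astype(float).mean((1,2));d=np.diff(b);k=np.argsort(-abs(d))[:6];print(sorted((int(x),round(d[x],1)) for x in k))
t,Kt=cap('top');h=cv2.cvtColor(t,cv2.COLOR_BGR2HSV)
m,r,l=rects(t,Kt,.103)
for q in r:
    if abs(q[2][0]-250)<45 and abs(q[2][1]-215)<45: print(q[1],((q[3][:2]-O)@Rm*1000).round(1))
```

```text
[ 0.45125423 -0.18718228  0.06227189] [-3.83343791  0.41691918  7.35658821] 4.053695071488619
0.045 [315.54822746  40.81544615] [311.4114086   47.19569977]
0.05 [316.87776574  38.76488708] [312.46970678  45.56347679]
0.058 [319.2047148   35.17601223] [314.30365013  42.73496917]
0.063 [320.80069197  32.71452203] [315.54822746  40.81544615]
0.065 [321.47306868  31.67750928] [316.06937005  40.01168317]
[(7, np.float64(21.7)), (8, np.float64(45.8)), (9, np.float64(30.4)), (33, np.float64(-10.7)), (40, np.float64(13.0)), (41, np.float64(12.4))]
[218 181  27  17 256] [69.  43.7]
[264 181  19  26 412] [ 50.  -63.1]
[217 207  18  17 289] [-8.9 63. ]
[217 227   8  18 122] [-65.   76.3]
[245 227  19  17 287] [-64.2 -11.4]
[264 226  19  18 291] [-60.6 -64.9]
```

The slab edges at rows 33 and 40.5 put its top at about 63 mm. The lever is at about 0.58 rad with about 7 N on it, and the layer is in place, so I'm handing in.

```bash
python3 -c "
from h import *
print(robot.finish_job())"
```

```text
the job is handed in; nothing more can be done
None
```

I handed the job in at about 19 s with both loose cartons placed (within about 2 mm and 1° by the camera) and the slab up at about 63 mm, the lever held at the third click with about 7 N; no verdict came back, and I viewed 11 pictures, one over the limit of 10.

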